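# Lid the coconut pan and book it as product 31

### The job

Put the metal lid on the pan that stands on the scale, so that it sits flush all round. Then book the closed pan as product 31 on the tilting weighing terminal: press the square product key, number key 3, number key 1 and the wide print key, one at a time in that order, each gently down to its stop and let up again. Press no other key, do not force the terminal, and leave the pan on the scale and everything else where it stands.

Things in the scene. Friction and masses are not known exactly. Their poses are not given: they have to be found in the camera images.
- scale: Low bench scale, fixed: dark base with a steel load plate 220 (its x) x 250 (its y) mm, top of the plate 80 mm above the table. Origin: under its centre, on the table. The pan stands on the plate.
- pan_mouth (a point): Centre of the mouth of the loose steel food pan (0.5 kg), in the plane of its rim, 180 mm above the table. Pan 176 mm along its x, 162 along its y, 100 high; flat rim 14 mm wide, opening 144 x 130 mm. A trimmed coconut inside stays below the rim. Axes: x along the longer side, z up.
- lid_grip (a point): Centre of the black grip bar of the loose metal lid (0.22 to 0.35 kg), right way up. Bar 77 mm along the lid's y, 12 wide (x), 6 thick, 29 mm clear beneath. Plate 174 (x) x 160 (y) x 3 mm, underside 35 mm below this point; its lip, 136 x 122 mm and 8 mm deep, drops into the pan's opening with 4 mm play. Seated: this point 35 mm above pan_mouth, x axes parallel, either way round.
- terminal: Fixed steel foot and U bracket of the weighing terminal. Origin on the table under the tilt axis; its x points away from the operator, y to the operator's left. The bracket's uprights stand at y = +-102 mm. The head between them has a flat face 152 mm (up its slope) x 190 mm, with a dark display at the top and two rows of three keys below. 25 N or more on it is forcing it.
- tilt_axis (a point): Point on the head's tilt axis, midway, 125 mm above the table; axes as terminal, fixed: THE TILT IS NOT REPORTED. The face's outward normal n leans from vertical to the operator by a, 0.25 to 0.75 rad, new each run: feel or look for it. u = (cos a, 0, sin a) up the slope, v = y, n = (-sin a, 0, cos a). Face at n = +18 mm, u -95 to +57; key tops at n = +26. Stiff joint, slips above 25 N.
- key_product (a joint): Travel (m) of the square product key, 26 x 26 mm, lower row, operator's left: centre u = -71, v = +46 mm from tilt_axis. 0 up, 0.005 at its stop, moves along -n. All six keys: spring return, 0.5 N to start, 4 N at the stop, register at 0.004.
- key_three (a joint): Travel of round number key 3, dia. 26 mm, upper row, operator's right: u = -25, v = -46 mm. 0 up, 0.005 at its stop.
- key_one (a joint): Travel of round number key 1, dia. 26 mm, upper row, operator's left: u = -25, v = +46 mm. 0 up, 0.005 at its stop.
- key_print (a joint): Travel of the wide print key, 46 mm (v) x 26 mm (u), lower row, operator's right: u = -71, v = -46 mm. 0 up, 0.005 at its stop.
- key_two (a joint): Travel of round number key 2, dia. 26 mm, upper row, middle: u = -25, v = 0. Not to be pressed.
- key_zero (a joint): Travel of the small round zero key, dia. 18 mm, lower row, middle: u = -71, v = 0. Not to be pressed.
- coconut_a: Bystander: loose trimmed coconut, dia. 96, 80 mm high, origin under its centre.
- coconut_b: Bystander: loose trimmed coconut, dia. 104, 86 mm high, origin under its centre.
- label_roll: Bystander: loose roll of labels standing on end, dia. 68, 50 mm high, origin under its centre.
- spray_stock: Bystander: loose white bottle, dia. 68, 170 mm high, origin under its centre.
- spoon: Bystander: loose steel spoon 240 mm long lying along its x.
- sample_cup: Bystander: loose clear cup, dia. 72, 85 mm high, origin under its centre.
Mind the look-alikes: they are no part of the job. Of the things that look like the part that bears lid_grip, the larger one is meant. What is shaped like the part that bears pan_mouth but green is not meant.

How it is judged:
By the outcome, as a careful person would: the job done as asked, in the order asked, and still so for the second after the job is handed in, with the robot touching nothing.
It also fails if it takes over 72 s, if anything falls off the work surface, if the arm or the gripper's body presses on something with over 40 N, if the wrist force passes 120 N, or if a joint passes its speed limit or range.

### The arm

A 6-joint arm with a two-finger parallel gripper is mounted at the origin on the work surface. World frame = base frame: x ahead of the robot, y to its left, z up, the work surface at z = 0. Lengths are in m, angles in rad, forces in N, time in s.
With the tool pointing down it reaches from about 0.375 to 0.975 m from the base axis. Payload 3.8 kg.
Tool frame: the origin (TCP) lies at the very end of the fingers, on their centre line; the grasp point (between the pads) lies 19 mm behind it; z points along the fingers, y is the direction in which the jaws open and shut (so a half turn about z gives the same grasp; the last joint's range is limited). The gripper opens to 85 mm and grips with 20 to 120 N. Pads are 22 mm wide; open, the fingers measure 114 mm over their backs; the gripper's body (76 mm by 85 mm) begins 54 mm behind the grasp point. The pads swing forward as they close: fully open they stand 13 mm farther back than shut.
Start: joints at [-1.235, 0.264, 1.604, -0, 1.274, -0.037], TCP at [0.246, -0.629, 0.231] pointing down, gripper open.
Joint ranges: [-2.63, 2.63], [-0.94, 2.18], [0.31, 2.57], [-1.31, 4.45], [0, 2.66], [-2.55, 2.55]. Speed limits (rad/s): [2.57, 2.57, 3.14, 3.14, 3.14, 3.14].

### API

Orientations are given as a rotation vector (axis times angle).
In Python, from workcell import bot, viewer, finish_job gives the robot as it stands.
- The arm moves only by the tool servo_tool, never from a script. Its argument "plan" is a list that holds one entry, the list of rows, each a list of 6 numbers: the shift along the tool's x, y, z in cm, then the turn, a rotation vector about the tool's x, y, z in degrees. A call has 1 to 20 rows; each row is the pose to reach, as a shift and turn from the pose measured when the call began, along the tool's axes at that moment; what a row does not reach only later rows make up. A row lasts 1/12 s, in which the tool goes at most 41.7 mm and 7.16 degrees, less where a joint would pass 70% of its speed; a pose out of reach is approached as far as the arm can. A call with a gripper value outside its range is refused whole. "claw" is the finger opening in cm, from 0 to 8.54, set as the call begins (left out, the last holds). The fingers move at their own pace and stop on an object; "grip_force" is the grip in N (left out, the last holds). Time passes only in rows, so rows that repeat a pose let the fingers close. It gives the time, the measured TCP pose, the force and the opening at its end, in the units of the state.
- bot.read_state(): the state, without advancing time (a new reading comes with each control period).
- viewer.read_camera(name): name is "side" or "top" or "wrist"; returns a dict with "color" (384x512x3 uint8, red, green, blue), "fx", "fy", "cx", "cy" (pixels), "eye" and "rotation" of the camera in the world; the wrist camera has in their place "T_tool_cam" (4x4, takes a point from camera to tool coordinates, whose origin is the TCP and whose axes are the flange's). Camera axes: x right, y down, z forward; pixel columns grow to the right and rows downward; lengths in m; the calibration is good to about 2 mm. A picture is of the moment at which its call begins: read the wrist's pose just before it. There is no depth.
- finish_job(): hands the job in, once; it reports no verdict.
The state is a dict: "time": time; "q": joint angles; "joint_vel": joint speeds; "joint_torque": joint torques, N m; "tool_pos": TCP position; "tcp_rot": TCP orientation; "wrist_force": force on the tool from outside, world axes, zero at the start; "torque": the same for the moment, N m; "width": opening from 0.0 (shut) to 1.0 (fully open).
Only numpy, scipy, OpenCV 4.12 (cv2) and the standard library are available. Lean on these libraries where they do the work, as an engineer would, in place of code of your own. Each camera call takes 0.05 s, during which the arm holds its last target.

## Working session

There is one attempt and no reset: what is moved stays moved. The work goes in short steps, Python scripts to look and compute and a tool call to move; the robot and the scene stay as the last step left them, time stands still between calls to the robot, and variables do not carry over. Pictures are saved under pics/ and viewed, and the job is handed in when it is done.

Besides the shell and the picture viewer there is one more tool, called after ">>>" in YAML: its name, and indented under it one key for each argument. servo_tool: Moves the arm, as the interface text tells. Its arguments: {"type":"object","properties":{"plan":{"type":"array"},"claw":{"type":"number"},"grip_force":{"type":"number"}},"required":["plan"]}

```bash
mkdir -p pics; ls; cat > h.py <<'E'
import numpy as np, cv2, json
from scipy.spatial.transform import Rotation as R
from workcell import bot, viewer
def snap(name,fn,save=True):
    c=viewer.read_camera(name)
    cv2.imwrite('pics/'+fn,cv2.cvtColor(c['color'],cv2.COLOR_RGB2BGR))
    return c
E
python3 - <<'E'
from h import *
s=bot.read_state(); print(s)
for n in ['side','top','wrist']:
    c=snap(n,n+'0.png'); print(n,{k:(np.round(v,4).tolist() if k!='color' else 0) for k,v in c.items()})
    np.savez('pics/'+n+'0.npz',**c)
E
```

```text
pics
{'time': 0.0, 'q': array([-1.23490286e+00,  2.64768955e-01,  1.60536573e+00, -1.32921375e-05,
        1.27367081e+00, -3.69206759e-02]), 'joint_vel': array([ 0.00018021,  0.0005361 , -0.00022422, -0.00079717, -0.000196  ,
       -0.00053585]), 'joint_torque': array([ 5.28174496e-04, -5.15105581e+01, -3.67314184e+01, -1.35327368e-04,
        1.30050562e-02,  1.44316729e-06]), 'tool_pos': array([ 0.24560511, -0.62796152,  0.22995582]), 'tcp_rot': array([-3.08501954e+00, -5.81830353e-01,  5.37031440e-04]), 'wrist_force': array([-0.24139019, -0.14126859,  0.05407045]), 'torque': array([-0.05314279,  0.00563444, -0.00837285]), 'width': 1.0024967831842622}
side {'color': 0, 'fx': 427.1001, 'fy': 427.1001, 'cx': 258.3389, 'cy': 189.6028, 'eye': [0.4056, 0.839, 1.054], 'rotation': [-0.2213, 2.8736, -1.1433]}
top {'color': 0, 'fx': 401.1284, 'fy': 401.1284, 'cx': 255.8087, 'cy': 198.9115, 'eye': [0.3271, -0.0153, 1.5504], 'rotation': [-2.1311, 2.1945, -0.1232]}
wrist {'color': 0, 'fx': 323.0235, 'fy': 323.0235, 'cx': 258.8991, 'cy': 197.577, 'T_tool_cam': [[0.0005, -0.9592, -0.2827, 0.071], [1.0, 0.0007, -0.0007, -0.0005], [0.0009, -0.2827, 0.9592, -0.1424], [0.0, 0.0, 0.0, 1.0]]}
```

View pics/top0.png

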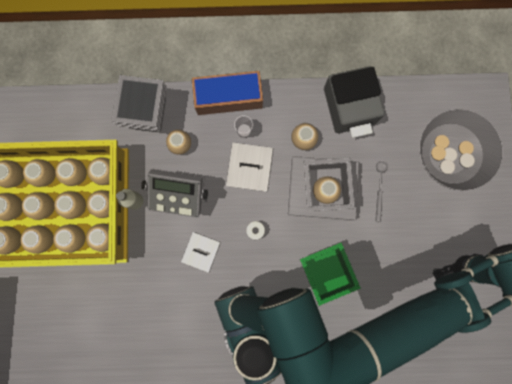

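View pics/side0.png

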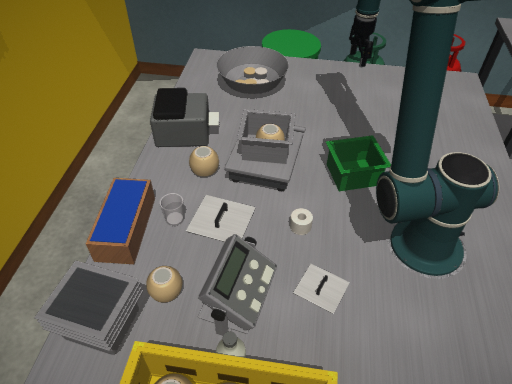

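View pics/wrist0.png

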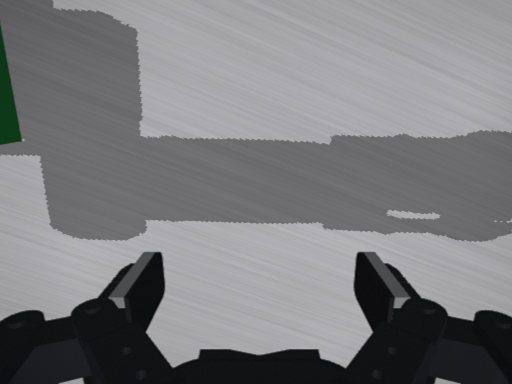

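```bash
python3 - <<'E'
import cv2
t=cv2.imread('pics/top0.png'); s=cv2.imread('pics/side0.png')
cv2.imwrite('pics/t_c1.png',cv2.resize(t[130:280,130:370],None,fx=3.3,fy=3.3,interpolation=cv2.INTER_CUBIC))
cv2.imwrite('pics/s_c1.png',cv2.resize(s[100:340,180:380],None,fx=2.5,fy=2.5,interpolation=cv2.INTER_CUBIC))
E
```

```text
(no output)
```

View pics/t_c1.png

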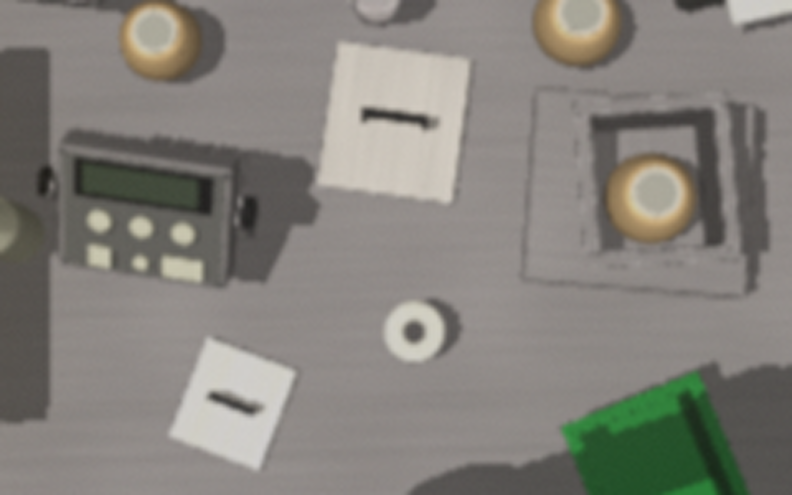

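View pics/s_c1.png

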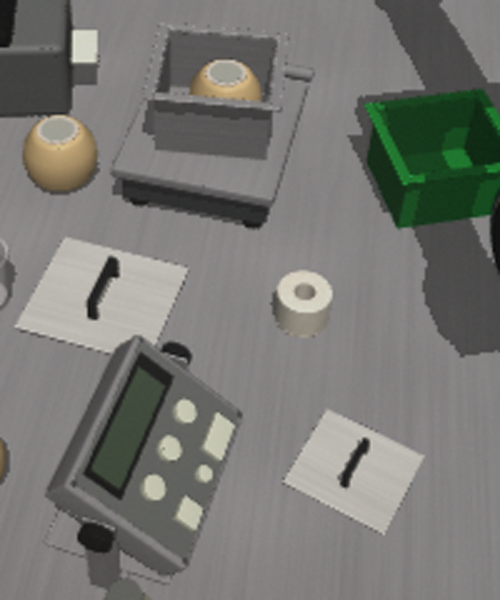

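```bash
cat >> h.py <<'E'
def load(n):
    return dict(np.load('pics/'+n+'.npz'))
def ray(c,px):
    px=np.atleast_2d(px).astype(float)
    d=np.c_[(px[:,0]-c['cx'])/c['fx'],(px[:,1]-c['cy'])/c['fy'],np.ones(len(px))]
    if 'eye' in c: Rm=R.from_rotvec(c['rotation']).as_matrix(); e=c['eye']
    else:
        T=np.eye(4);T[:3,:3]=R.from_rotvec(c['rot']).as_matrix();T[:3,3]=c['pos'];T=T@c['T_tool_cam'];Rm=T[:3,:3];e=T[:3,3]
    return e,d@Rm.T
def onz(c,px,z):
    e,d=ray(c,px); return e+d*((z-e[2])/d[:,2])[:,None]
def tri(c1,p1,c2,p2):
    e1,d1=ray(c1,p1);e2,d2=ray(c2,p2)
    out=[]
    for a,b in zip(d1,d2):
        t=np.linalg.lstsq(np.c_[a,-b],e2-e1,rcond=None)[0]
        x1=e1+t[0]*a;x2=e2+t[1]*b
        out.append([*((x1+x2)/2),np.linalg.norm(x1-x2)])
    return np.array(out)
def proj(c,P):
    P=np.atleast_2d(P)
    if 'eye' in c: Rm=R.from_rotvec(c['rotation']).as_matrix(); e=c['eye']
    else:
        T=np.eye(4);T[:3,:3]=R.from_rotvec(c['rot']).as_matrix();T[:3,3]=c['pos'];T=T@c['T_tool_cam'];Rm=T[:3,:3];e=T[:3,3]
    q=(P-e)@Rm
    return np.c_[q[:,0]/q[:,2]*c['fx']+c['cx'],q[:,1]/q[:,2]*c['fy']+c['cy']]
def wsnap(fn):
    s=bot.read_state(); c=viewer.read_camera('wrist'); c['pos']=s['tool_pos'];c['rot']=s['tcp_rot']
    cv2.imwrite('pics/'+fn+'.png',cv2.cvtColor(c['color'],cv2.COLOR_RGB2BGR)); np.savez('pics/'+fn+'.npz',**c)
    return c
E
python3 - <<'E'
from h import *
c=load('top0'); im=c['color'].astype(int)
m=((im.min(2)>165)).astype(np.uint8)
n,l,st,ce=cv2.connectedComponentsWithStats(m)
for i in range(1,n):
    if st[i,4]>60:
        cn=cv2.findContours((l==i).astype(np.uint8),cv2.RETR_EXTERNAL,cv2.CHAIN_APPROX_NONE)[0][0]
        b=cv2.boxPoints(cv2.minAreaRect(cn)); P=onz(c,b,0.011)
        print(st[i],np.round(ce[i],1),np.round(b,1).tolist(),'\n',P[:,:2].round(4).tolist(),P.mean(0).round(4),np.linalg.norm(np.diff(P,axis=0),axis=1).round(4))
# bars
m=((im.max(2)<60)).astype(np.uint8)
for (x0,y0,x1,y1) in [(225,140,275,195),(180,230,220,275)]:
    k=np.zeros_like(m);k[y0:y1,x0:x1]=m[y0:y1,x0:x1]
    cn=max(cv2.findContours(k,cv2.RETR_EXTERNAL,cv2.CHAIN_APPROX_NONE)[0],key=len)
    r=cv2.minAreaRect(cn);P=onz(c,cv2.boxPoints(r),0.046);print(r,P.mean(0).round(4),np.linalg.norm(np.diff(P,axis=0),axis=1).round(4))
# rough pan rim / scale points from crop
cr=lambda x,y:(130+x/3.3,130+y/3.3)
print('scale',onz(c,[cr(538,90),cr(524,280),cr(742,296),cr(765,105)],0.08).round(3))
print('pan opening',onz(c,[cr(592,115),cr(716,108),cr(727,245),cr(600,250)],0.18).round(3))
E
```

```text
[351 124  21  13 181] [360.6 130.2] [[349.6000061035156, 128.39999389648438], [369.3999938964844, 123.4000015258789], [371.5, 131.89999389648438], [351.70001220703125, 136.8000030517578]] 
 [[0.7715, -0.3957], [0.7892, -0.4747], [0.7547, -0.4809], [0.7371, -0.4021]] [ 0.7631 -0.4383  0.011 ] [0.081  0.035  0.0808]
[ 226  143   46   48 1617] [248.9 166.7] [[225.89999389648438, 185.0], [232.0, 142.0], [272.20001220703125, 147.6999969482422], [266.0, 190.6999969482422]] 
 [[0.5604, 0.0964], [0.7302, 0.0687], [0.7025, -0.0882], [0.5334, -0.0587]] [0.6316 0.0046 0.011 ] [0.172  0.1593 0.1717]
[441 148  16  25 242] [448.8 160.7] [[439.70001220703125, 170.89999389648438], [444.8999938964844, 146.89999389648438], [457.20001220703125, 149.5], [452.0, 173.5]] 
 [[0.5914, -0.7367], [0.6859, -0.7645], [0.6739, -0.8117], [0.5796, -0.7836]] [ 0.6327 -0.7741  0.011 ] [0.0985 0.0487 0.0984]
[461 154  13  13 127] [466.9 159.9] [[458.5, 159.5], [466.5, 151.5], [475.0, 160.0], [467.0, 168.0]] 
 [[0.6342, -0.8135], [0.665, -0.8475], [0.6303, -0.8776], [0.5996, -0.8436]] [ 0.6323 -0.8456  0.011 ] [0.0459
[... 1574 characters left out ...]
3.1 237.8] [[56.0, 230.0], [70.0, 230.0], [70.0, 245.0], [56.0, 245.0]] 
 [[0.4053, 0.7506], [0.4037, 0.6969], [0.3466, 0.6956], [0.3481, 0.749]] [0.3759 0.723  0.011 ] [0.0537 0.0572 0.0534]
[181 232  38  40 861] [199.9 252. ] [[180.39999389648438, 261.5], [191.89999389648438, 231.60000610351562], [219.3000030517578, 242.10000610351562], [207.8000030517578, 272.1000061035156]] 
 [[0.2719, 0.2749], [0.384, 0.2299], [0.3408, 0.1258], [0.2294, 0.1715]] [0.3065 0.2006 0.011 ] [0.1208 0.1127 0.1204]
((243.0, 164.0), (4.0, 0.0), 180.0) [0.634  0.0268 0.046 ] [0.     0.0153 0.    ]Traceback (most recent call last):
  File "<stdin>", line 14, in <module>
ValueError: max() iterable argument is empty
```

Candidates: light plates at (249,166), measured 172x159 mm, and (200,252), 121x113 mm. The first is the larger and fits the 174x160 mm given, and the enlarged crop confirms its bar runs along the short side. The pan is the grey one at (325,185) on the scale, not the green one at (330,273).

```bash
python3 - <<'E'
from h import *
c=load('top0'); s=load('side0')
cr=lambda x,y:(130+x/3.3,130+y/3.3)
cs=lambda x,y:(180+x/2.5,100+y/2.5)
print('scale',onz(c,[cr(538,90),cr(524,280),cr(742,296)],0.08).round(3))
print('pan opening',onz(c,[cr(592,115),cr(716,108),cr(727,245),cr(600,250)],0.18).round(3))
# terminal: key centres tri: product, zero, print, one,two,three
pt=[cr(99,257),cr(140,263),cr(182,270),cr(98,221),cr(140,228),cr(182,234)]
ps=[cs(190,514),cs(205,474),cs(218,437),cs(153,488),cs(169,448),cs(186,411)]
print(tri(c,pt,s,ps).round(4))
# knobs
print('knob', tri(c,[cr(46,182),cr(248,213)],s,[cs(95,537),cs(176,352)]).round(4))
E
```

```text
scale [[ 0.647 -0.161  0.08 ]
 [ 0.432 -0.137  0.08 ]
 [ 0.407 -0.379  0.08 ]]
pan opening [[ 0.597 -0.207  0.18 ]
 [ 0.601 -0.338  0.18 ]
 [ 0.455 -0.341  0.18 ]
 [ 0.454 -0.209  0.18 ]]
[[0.4715 0.3315 0.0966 0.0025]
 [0.4633 0.2861 0.0977 0.0022]
 [0.4553 0.2402 0.0959 0.004 ]
 [0.5084 0.3255 0.1261 0.0037]
 [0.4999 0.2798 0.127  0.0046]
 [0.4909 0.2344 0.1273 0.0025]]
knob [[0.5534 0.3828 0.1233 0.0039]
 [0.5123 0.1626 0.1276 0.0037]]
```

```bash
cat >> h.py <<'E'
def down(psi): # tool z down, tool x at heading psi (deg)
    return R.from_euler('z',psi,degrees=True)*R.from_matrix(np.diag([1.,-1,-1]))
def rel(pos,Rt,s=None):
    s=s or bot.read_state(); R0=R.from_rotvec(s['tcp_rot'])
    d=R0.inv().apply(np.array(pos)-s['tool_pos'])*100; r=(R0.inv()*Rt).as_rotvec(degrees=True)
    print('t',round(s['time'],2),'row',np.round(d,2).tolist(),np.round(r,2).tolist(),'dist cm',np.linalg.norm(d).round(1),'min rows',np.ceil(max(np.linalg.norm(d)/4.17,np.linalg.norm(r)/7.16)))
E
python3 - <<'E'
from h import *
rel([.527,-.31,.36],down(90))
E
```

```text
t 0.15 row [37.79, -19.4, -12.94] [-0.09, -0.07, -68.64] dist cm 44.4 min rows 11.0
```

>>> servo_tool:
  plan:
    - [[6,-3,-3,0,0,-7],[13,-6.5,-5.5,0,0,-14],[19,-9.7,-7.5,0,0,-21],[24,-12.3,-9,0,0,-28],[28,-14.4,-10.5,0,0,-35],[32,-16.4,-11.5,0,0,-42],[35,-18,-12.3,0,0,-49],[37,-19,-13,0,0,-56],[37.8,-19.4,-13,0,0,-63],[37.8,-19.4,-13,0,0,-68.6],[37.8,-19.4,-13,0,0,-68.6],[37.8,-19.4,-13,0,0,-68.6]]

```text
time: 1.15
tool_pos: [0.5309, -0.3058, 0.3624]
tcp_rot: [2.215, 2.226, 0.007]
wrist_force: [-1.0, -0.7, 0.2]
width: 0.999
```

```bash
python3 - <<'E'
from h import *
c=wsnap('w1'); print(c['pos'],c['rot'],bot.read_state()['joint_vel'].round(3))
E
```

```text
[ 0.53086649 -0.30584688  0.36244281] [2.2154864  2.22625653 0.00659262] [-0.052  0.004  0.031 -0.031 -0.003 -0.014]
```

View pics/w1.png

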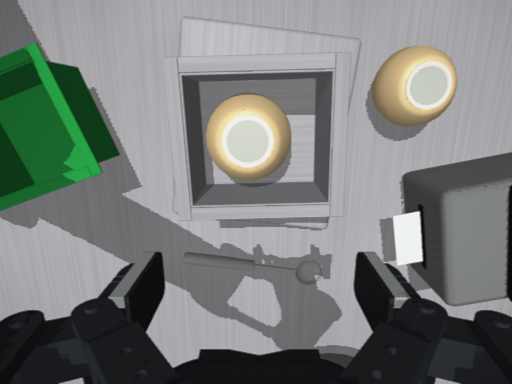

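```bash
python3 - <<'E'
import cv2
t=cv2.imread('pics/w1.png')
cv2.imwrite('pics/w1c.png',cv2.resize(t[40:235,155:365],None,fx=3,fy=3,interpolation=cv2.INTER_CUBIC))
E
```

```text
(no output)
```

View pics/w1c.png

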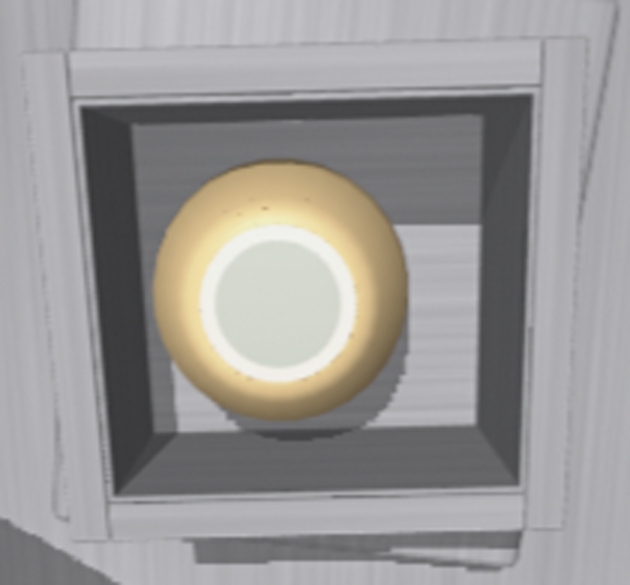

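```bash
python3 - <<'E'
from h import *
c=load('w1')
f=lambda pts:np.array([(155+(x+.5)/3-.5,40+(y+.5)/3-.5) for x,y in pts])
out=f([(24,53),(587,38),(562,527),(73,541)])
# dark interior mask fit
g=cv2.cvtColor(c['color'],cv2.COLOR_RGB2GRAY); m=np.zeros_like(g); 
hsv=cv2.cvtColor(c['color'],cv2.COLOR_RGB2HSV)
m[65:212,175:340]=((g<130)|(hsv[...,1]>60))[65:212,175:340]
m=m.astype(np.uint8)
n,l,st,ce=cv2.connectedComponentsWithStats(m);i=1+st[1:,4].argmax()
cn=np.vstack(cv2.findContours((l==i).astype(np.uint8),cv2.RETR_EXTERNAL,cv2.CHAIN_APPROX_NONE)[0])
h=cv2.convexHull(cn); pt=cv2.approxPolyN(h,4,ensure_convex=True).reshape(-1,2) if hasattr(cv2,'approxPolyN') else cv2.approxPolyDP(h,6,True)
print(pt.tolist())
# edge-line fits
pts=cn.reshape(-1,2).astype(float); hand=f([(80,106),(532,95),(520,485),(114,495)])
lines=[]
for k in range(4):
    a,b=hand[k],hand[(k+1)%4];u=(b-a)/np.linalg.norm(b-a);nn=np.array([-u[1],u[0]])
    t=(pts-a)@u;d=(pts-a)@nn;L=np.linalg.norm(b-a)
    s=pts[(abs(d)<3)&(t>.1*L)&(t<.9*L)]
    vx,vy,x0,y0=cv2.fitLine(s.astype(np.float32),cv2.DIST_HUBER,0,.01,.01).ravel();lines.append(np.cross([x0,y0,1],[x0+vx,y0+vy,1]));print(len(s),end=' ')
q=[np.cross(lines[k-1],lines[k]) for k in range(4)];q=np.array([v[:2]/v[2] for v in q])
print(q.round(1).tolist(),hand.round(1).tolist())
for nm,p,z in [('out',out,.18),('inhand',hand,.18),('fit',q,.18)]:
    P=onz(c,p,z);e=np.diff(np.vstack([P,P[:1]]),axis=0)[:,:2]
    print(nm,P[:,:2].round(4).tolist(),P.mean(0).round(4),np.linalg.norm(e,axis=1).round(4),np.degrees(np.arctan2(e[:,1],e[:,0])).round(2))
E
```

```text
[[328, 202], [192, 205], [181, 75], [332, 71]]
120 104 108 104 [[181.5, 75.3], [331.8, 71.2], [327.3, 201.1], [192.5, 204.6]] [[181.3, 75.0], [332.0, 71.3], [328.0, 201.3], [192.7, 204.7]]
out [[0.4404, -0.1935], [0.6146, -0.1882], [0.6193, -0.3482], [0.4453, -0.3542]] [ 0.5299 -0.271   0.18  ] [0.1743 0.1601 0.1741 0.1608] [   1.74  -88.34 -178.03   91.75]
inhand [[0.4568, -0.2088], [0.5987, -0.2048], [0.6033, -0.3327], [0.4608, -0.337]] [ 0.5299 -0.2708  0.18  ] [0.142  0.128  0.1426 0.1282] [   1.63  -87.95 -178.28   91.8 ]
fit [[0.4569, -0.2091], [0.5985, -0.2047], [0.6025, -0.3324], [0.4607, -0.3369]] [ 0.5297 -0.2708  0.18  ] [0.1416 0.1278 0.1419 0.1279] [   1.77  -88.2  -178.2    91.66]
```

>>> servo_tool:
  plan:
    - [[0,0,0,0,0,0],[0,0,0,0,0,0]]

```text
time: 1.37
tool_pos: [0.5285, -0.308, 0.3607]
tcp_rot: [-2.217, -2.224, -0.002]
wrist_force: [-0.4, -0.0, 0.3]
width: 0.997
```

```bash
cat >> h.py <<'E'
def quadfit(m,hand,w=3):
    cn=np.vstack(cv2.findContours(m.astype(np.uint8),cv2.RETR_EXTERNAL,cv2.CHAIN_APPROX_NONE)[0])
    pts=cn.reshape(-1,2).astype(float);lines=[]
    for k in range(4):
        a,b=hand[k],hand[(k+1)%4];u=(b-a)/np.linalg.norm(b-a);nn=np.array([-u[1],u[0]])
        t=(pts-a)@u;d=(pts-a)@nn;L=np.linalg.norm(b-a)
        s=pts[(abs(d)<w)&(t>.1*L)&(t<.9*L)]
        vx,vy,x0,y0=cv2.fitLine(s.astype(np.float32),cv2.DIST_HUBER,0,.01,.01).ravel();lines.append(np.cross([x0,y0,1],[x0+vx,y0+vy,1]))
    q=[np.cross(lines[k-1],lines[k]) for k in range(4)];return np.array([v[:2]/v[2] for v in q])
def rep(c,q,z):
    P=onz(c,q,z);e=np.diff(np.vstack([P,P[:1]]),axis=0)[:,:2]
    print(P[:,:2].round(4).tolist(),P.mean(0).round(4),np.linalg.norm(e,axis=1).round(4),np.degrees(np.arctan2(e[:,1],e[:,0])).round(2))
    return P
def panfit(c):
    g=cv2.cvtColor(c['color'],cv2.COLOR_RGB2GRAY); m=np.zeros_like(g); hsv=cv2.cvtColor(c['color'],cv2.COLOR_RGB2HSV)
    m[62:216,170:345]=((g<130)|(hsv[...,1]>60))[62:216,170:345]
    n,l,st,ce=cv2.connectedComponentsWithStats(m);i=1+st[1:,4].argmax();m=l==i
    h=cv2.convexHull(np.argwhere(m)[:,::-1].astype(np.int32)); a=cv2.approxPolyN(h,4,ensure_convex=True).reshape(-1,2).astype(float)
    k=np.argmin(a.sum(1));a=np.roll(a,-k,axis=0)
    return quadfit(m,a)
E
python3 - <<'E'
from h import *
c=wsnap('w2'); print(c['pos'],c['rot'],bot.read_state()['joint_vel'].round(3))
q=panfit(c);print(q.round(1).tolist());rep(c,q,.18)
rel([.632,.005-.03,.22],down(80.7))
E
```

```text
[ 0.52852121 -0.30803766  0.36074789] [-2.21695657e+00 -2.22415957e+00 -1.57153439e-03] [-0.011  0.001 -0.002  0.     0.001  0.   ]
[[184.3, 72.5], [335.7, 67.9], [331.1, 199.4], [195.3, 202.6]]
[[0.4572, -0.2089], [0.5987, -0.2044], [0.6029, -0.3324], [0.4609, -0.3364]] [ 0.5299 -0.2705  0.18  ] [0.1416 0.128  0.142  0.1276] [   1.84  -88.13 -178.35   91.68]
t 1.42 row [28.3, 10.45, 14.11] [-0.03, -0.09, 9.44] dist cm 33.3 min rows 8.0
```

>>> servo_tool:
  plan:
    - [[4,1,0.5,0,0,1],[8,2.5,2,0,0,3],[12,4,4.5,0,0,5],[16,5.5,7.5,0,0,7],[20,7,10.5,0,0,8],[24,8.7,13.5,0,0,9.4],[26.5,9.8,15.3,0,0,9.4],[28.3,10.5,16,0,0,9.4],[28.3,10.5,16,0,0,9.4],[28.3,10.5,16,0,0,9.4],[28.3,10.5,16,0,0,9.4]]

```text
time: 2.33
tool_pos: [0.6319, -0.0258, 0.2003]
tcp_rot: [-2.392, -2.034, 0.002]
wrist_force: [0.9, -0.3, -0.4]
width: 0.996
```

```bash
python3 - <<'E'
from h import *
c=wsnap('w3'); print(c['pos'],c['rot'],bot.read_state()['joint_vel'].round(3))
g=c['color'].min(2); print(np.percentile(g,[5,50,95]))
E
```

```text
[ 0.63186888 -0.02576235  0.20025834] [-2.39161726e+00 -2.03371538e+00  2.00287362e-03] [-0.016 -0.02  -0.016  0.003 -0.001  0.002]
[ 13. 134. 198.]
```

View pics/w3.png

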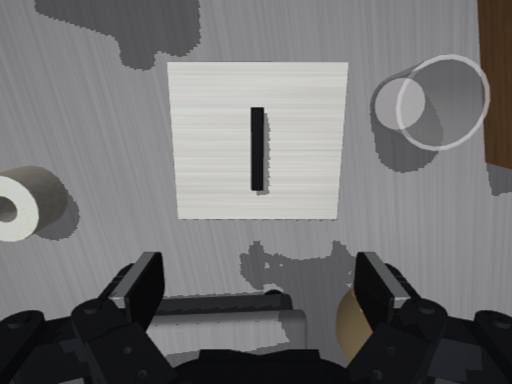

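```bash
python3 - <<'E'
from h import *
c=load('w3'); g=c['color'].min(2).astype(int)
roi=np.zeros_like(g);roi[50:235,150:365]=1
m=((g>170)&(roi>0)).astype(np.uint8)
n,l,st,ce=cv2.connectedComponentsWithStats(m);i=1+st[1:,4].argmax();m=l==i
q=quadfit(m,np.array([(168,62),(348,62),(338,219),(178,219)],float));print(q.round(1).tolist());rep(c,q,.011)
m=((g<45)&(roi>0));q=quadfit(m,np.array([(251,108),(264,108),(263,190),(251,190)],float));print(q.round(1).tolist())
P=rep(c,q,.046); ctr=P.mean(0)
rel([.632,.0045,.10],down(80.7))
E
```

```text
[[166.8, 62.0], [347.1, 62.0], [335.3, 218.0], [178.2, 218.0]]
[[0.561, 0.0962], [0.7306, 0.0687], [0.7047, -0.0869], [0.5355, -0.0596]] [0.633  0.0046 0.011 ] [0.1718 0.1577 0.1714 0.158 ] [ -9.24 -99.46 170.84  80.7 ]
[[252.0, 107.8], [262.0, 108.3], [262.0, 189.0], [252.0, 189.0]]
[[0.6352, 0.0421], [0.6438, 0.0402], [0.6322, -0.0327], [0.6228, -0.0312]] [0.6335 0.0046 0.046 ] [0.0089 0.0739 0.0095 0.0743] [-12.25 -99.06 170.82  80.44]
t 2.38 row [3.05, -0.54, 10.15] [-0.03, -0.03, -0.01] dist cm 10.6 min rows 3.0
```

>>> servo_tool:
  plan:
    - [[1.5,-0.2,2,0,0,0],[3,-0.4,5,0,0,0],[3.05,-0.4,8.5,0,0,0],[3.05,-0.4,11.5,0,0,0],[3.05,-0.4,14,0,0,0],[3.05,-0.4,16,0,0,0],[3.05,-0.4,17,0,0,0],[3.05,-0.4,17.4,0,0,0],[3.05,-0.4,17.4,0,0,0],[3.05,-0.4,17.4,0,0,0]]
  claw: 5

```text
time: 3.22
tool_pos: [0.6348, 0.0035, 0.0294]
tcp_rot: [2.395, 2.032, 0.004]
wrist_force: [1.1, -0.1, 0.2]
width: 0.585
```

```bash
python3 - <<'E'
from h import *
c=wsnap('w4'); print(c['pos'],c['rot'])
E
```

```text
[0.63481246 0.00345225 0.02935576] [2.39454077 2.03163459 0.0035096 ]
```

View pics/w4.png

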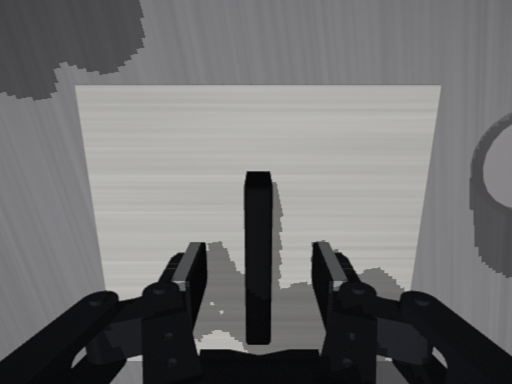

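>>> servo_tool:
  plan:
    - [[0,0,0.2,0,0,0],[0,0,0.2,0,0,0],[0,0,0.2,0,0,0],[0,0,0.2,0,0,0],[0,0,0.2,0,0,0],[0,0,0.2,0,0,0],[0,0,0.2,0,0,0],[0,0,0.2,0,0,0]]
  claw: 0
  grip_force: 60

```text
time: 3.93
tool_pos: [0.6358, 0.0038, 0.029]
tcp_rot: [2.393, 2.031, 0.006]
wrist_force: [-1.5, 0.1, 5.8]
width: 0.121
```

```bash
python3 - <<'E'
from h import *
s=bot.read_state();print(s['tool_pos'],s['wrist_force'],s['width'])
c=wsnap('w5'); print(c['pos'],c['rot'])
E
```

```text
[0.63584534 0.00376484 0.02896018] [-1.46652166  0.07035786  5.79740254] 0.12069760712524122
[0.63584534 0.00376484 0.02896018] [2.3928547  2.0313475  0.00597579]
```

View pics/w5.png

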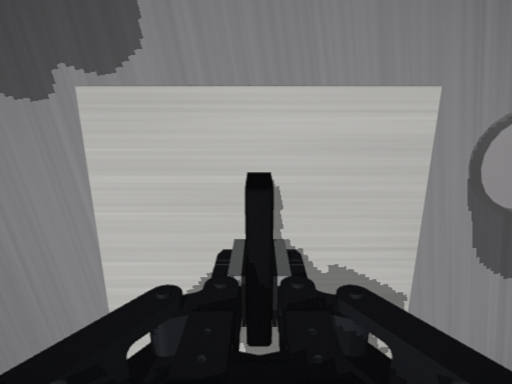

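```bash
python3 - <<'E'
from h import *
rel([.530,-.2705,.26],down(91.75))
E
```

```text
t 3.98 row [-28.76, -5.89, -23.16] [0.27, -0.04, -11.09] dist cm 37.4 min rows 9.0
```

>>> servo_tool:
  plan:
    - [[0,0,-1,0,0,0],[0,0,-2,0,0,0],[0,0,-3,0,0,0],[0,0,-4,0,0,0],[0,0,-5,0,0,0],[0,0,-6,0,0,0],[0,0,-6,0,0,0],[0,0,-6,0,0,0]]

```text
time: 4.65
tool_pos: [0.6364, 0.0037, 0.0903]
tcp_rot: [2.392, 2.03, 0.009]
wrist_force: [-0.5, -0.5, -3.2]
width: 0.118
```

```bash
python3 - <<'E'
from h import *
s=bot.read_state();print(s['tool_pos'],s['wrist_force'],s['torque'],s['width'])
c=wsnap('w6')
rel([.530,-.2705,.26],down(91.75))
E
```

```text
[0.63641478 0.00372227 0.09029973] [-0.45857866 -0.53795206 -3.23261718] [0.01956566 0.05089939 0.00626739] 0.11791619612229522
t 4.7 row [-28.76, -5.89, -17.14] [0.3, -0.04, -11.09] dist cm 34.0 min rows 9.0
```

View pics/w6.png

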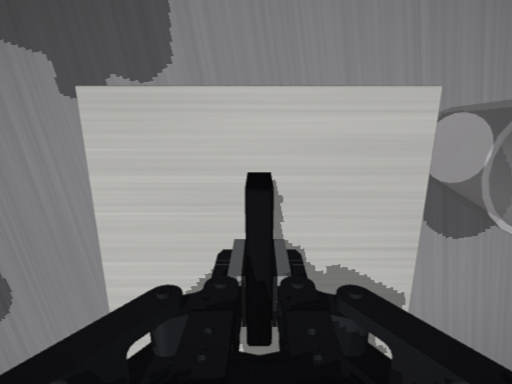

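>>> servo_tool:
  plan:
    - [[0,0,-2.5,0,0,0],[0,0,-6,0,0,0],[-1,-0.2,-9.5,0,0,0],[-3,-0.6,-12.5,0,0,-1],[-6,-1.2,-15,0,0,-2],[-9.5,-1.9,-16.5,0,0,-3.5],[-13,-2.6,-17.1,0,0,-5],[-16.5,-3.3,-17.1,0,0,-6.5],[-20,-4,-17.1,0,0,-8],[-23,-4.7,-17.1,0,0,-9.3],[-25.5,-5.2,-17.1,0.1,0,-10.2],[-27.3,-5.6,-17.1,0.2,0,-10.8],[-28.3,-5.8,-17.1,0.3,0,-11.1],[-28.8,-5.9,-17.1,0.3,0,-11.1],[-28.8,-5.9,-17.1,0.3,0,-11.1],[-28.8,-5.9,-17.1,0.3,0,-11.1],[-28.8,-5.9,-17.1,0.3,0,-11.1]]

```text
time: 6.12
tool_pos: [0.5302, -0.2697, 0.2594]
tcp_rot: [-2.185, -2.256, -0.001]
wrist_force: [-0.3, 0.1, -3.3]
width: 0.122
```

```bash
python3 - <<'E'
from h import *
s=bot.read_state();print(s['tool_pos'],s['wrist_force'],s['torque'],s['width'])
c=wsnap('w7');t=snap('top','top7.png');np.savez('pics/top7.npz',**t);t=snap('side','side7.png');np.savez('pics/side7.npz',**t)
rel([.530,-.2705,.225],down(91.75))
E
```

```text
[ 0.53020325 -0.26973849  0.25939373] [-0.25118998  0.12393462 -3.32789019] [-0.00643538  0.03111188  0.00319166] 0.12181808704670241
t 6.27 row [-0.06, -0.02, 3.47] [0.01, -0.05, 0.09] dist cm 3.5 min rows 1.0
```

View pics/w7.png

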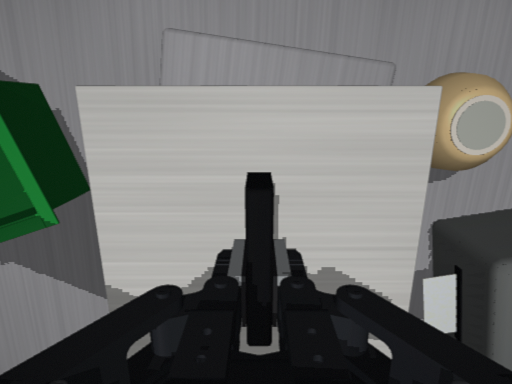

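View pics/side7.png

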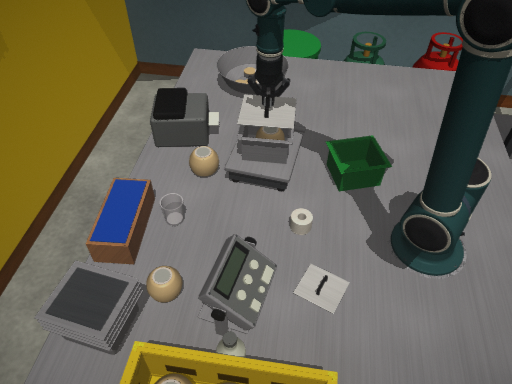

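>>> servo_tool:
  plan:
    - [[-0.03,0,1,0,0,0],[-0.06,0,2,0,0,0],[-0.06,0,3,0,0,0],[-0.06,0,3.8,0,0,0],[-0.06,0,4.4,0,0,0],[-0.06,0,4.7,0,0,0],[-0.06,0,4.9,0,0,0],[-0.06,0,5.1,0,0,0],[-0.06,0,5.3,0,0,0],[-0.06,0,5.4,0,0,0],[-0.06,0,5.4,0,0,0]]

```text
time: 7.18
tool_pos: [0.5303, -0.2705, 0.2058]
tcp_rot: [-2.185, -2.257, -0.001]
wrist_force: [-0.3, 0.0, -3.3]
width: 0.114
```

```bash
python3 - <<'E'
from h import *
s=bot.read_state();print(s['tool_pos'],s['wrist_force'],s['torque'],s['width'])
c=wsnap('w8')
E
```

```text
[ 0.53033579 -0.27052884  0.20578551] [-0.34112314  0.01122909 -3.30361348] [ 0.05440002 -0.04732293 -0.00027633] 0.11361580517900192
```

View pics/w8.png

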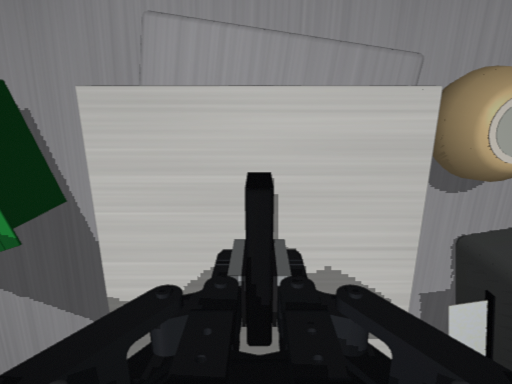

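>>> servo_tool:
  plan:
    - [[0,0,0.15,0,0,0],[0,0,0.3,0,0,0],[0,0,0.4,0,0,0],[0,0,0.5,0,0,0],[0,0,0.5,0,0,0],[0,0,0.5,0,0,0]]

```text
time: 7.73
tool_pos: [0.5304, -0.2705, 0.201]
tcp_rot: [-2.185, -2.257, -0.001]
wrist_force: [-1.3, 0.4, -2.1]
width: 0.124
```

>>> servo_tool:
  plan:
    - [[0,0,0.05,0,0,0],[0,0,0.1,0,0,0],[0,0,0.12,0,0,0],[0,0,0.12,0,0,0]]

```text
time: 8.07
tool_pos: [0.5304, -0.2706, 0.201]
tcp_rot: [2.185, 2.257, 0.001]
wrist_force: [-3.7, 1.1, 5.8]
width: 0.119
```

>>> servo_tool:
  plan:
    - [[0,0,-0.05,0,0,0],[0,0,-0.05,0,0,0],[0,0,-0.05,0,0,0],[0,0,-0.05,0,0,0],[0,0,-0.05,0,0,0]]
  claw: 5

```text
time: 8.48
tool_pos: [0.5305, -0.2706, 0.2013]
tcp_rot: [2.185, 2.256, 0.002]
wrist_force: [0.2, 0.4, -0.5]
width: 0.59
```

>>> servo_tool:
  plan:
    - [[0,0,-1,0,0,0],[0,0,-3,0,0,0],[0,0,-5.5,0,0,0],[0,0,-8.5,0,0,0],[0,0,-11.5,0,0,0],[0,0,-14,0,0,0],[-1,0,-15,0,0,0],[-2,0,-15,0,0,0],[-3,0,-15,0,0,0],[-3,0,-15,0,0,0],[-3,0,-15,0,0,0]]

```text
time: 9.4
tool_pos: [0.5305, -0.3009, 0.349]
tcp_rot: [-2.185, -2.253, -0.001]
wrist_force: [0.7, -0.4, 0.5]
width: 0.586
```

```bash
python3 - <<'E'
from h import *
s=bot.read_state();print(s['time'],s['tool_pos'],s['wrist_force'],s['torque'],s['width'])
c=wsnap('w9')
g=c['color'].min(2).astype(int)
cv2.imwrite('pics/w9c.png',cv2.resize(cv2.imread('pics/w9.png')[40:240,140:380],None,fx=3,fy=3,interpolation=cv2.INTER_CUBIC))
E
```

```text
9.4 [ 0.53046002 -0.30085304  0.34897891] [ 0.67580579 -0.41090216  0.5130179 ] [ 0.00496404  0.02802218 -0.04785288] 0.5862733699102377
```

View pics/w9c.png

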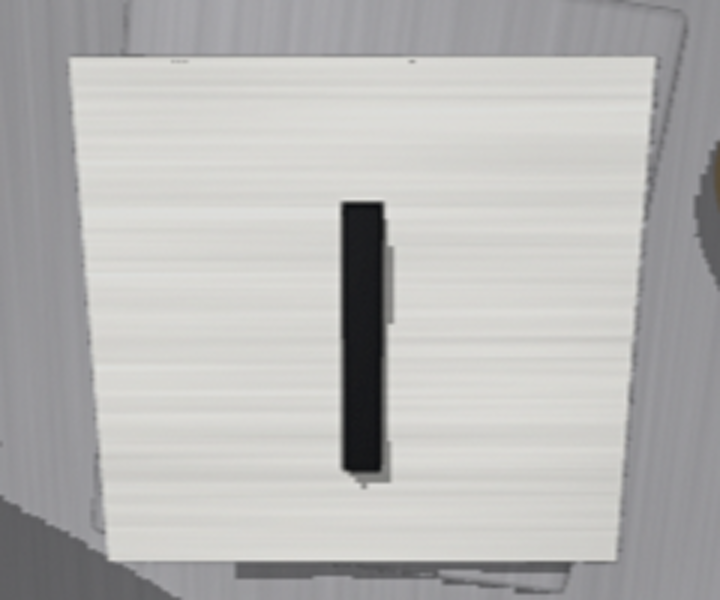

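```bash
cat >> h.py <<'E'
KEY={'product':(-.071,.046),'zero':(-.071,0),'print':(-.071,-.046),'one':(-.025,.046),'two':(-.025,0),'three':(-.025,-.046)}
def term(yaw,a):
    Rz=R.from_euler('z',yaw).as_matrix()
    return Rz@np.array([np.cos(a),0,np.sin(a)]),Rz@np.array([0,1.,0]),Rz@np.array([-np.sin(a),0,np.cos(a)])
def toolrot(u,v,n): # tool z=-n, tool x=+v, tool y = z cross x
    return R.from_matrix(np.c_[v,np.cross(-n,v),-n])
E
python3 - <<'E'
from h import *
from scipy.optimize import least_squares
c=load('w9');g=c['color'].min(2);m=(g>170).astype(np.uint8);m[:50]=0;m[235:]=0;m[:,:150]=0;m[:,365:]=0
n,l,st,ce=cv2.connectedComponentsWithStats(m);i=1+st[1:,4].argmax();m=l==i
f=lambda x,y:(140+x/3,40+y/3)
q=quadfit(m,np.array([f(69,57),f(656,56),f(617,560),f(107,560)]));rep(c,q,.183)
P=np.array([[0.4715,0.3315,0.0966],[0.4633,0.2861,0.0977],[0.4553,0.2402,0.0959],[0.5084,0.3255,0.1261],[0.4999,0.2798,0.127],[0.4909,0.2344,0.1273]])
M=np.array(list(KEY.values()))
def model(p):
    u,v,n=term(p[3],p[4]);o=np.array([p[0],p[1],.125]);return o+M[:,:1]*u+M[:,1:]*v+.026*n
r=least_squares(lambda p:(model(p)-P).ravel(),[.53,.27,0,-.18,.6][:2]+[0,-.18,.6]);print(r.x.round(4),np.sqrt((r.fun**2).mean()))
p=r.x;u,v,n=term(p[3],p[4]);o=np.array([p[0],p[1],.125]);Rt=toolrot(u,v,n)
tgt=o-.045*u+.12*n; print('tgt',tgt,'u',u,'n',n)
rel(tgt,Rt)
E
```

```text
[[0.4404, -0.1941], [0.6129, -0.1887], [0.6175, -0.3464], [0.4456, -0.352]] [ 0.5291 -0.2703  0.183 ] [0.1725 0.1578 0.172  0.158 ] [   1.78  -88.31 -178.16   91.89]
[ 0.5338  0.2734  6.0367 -0.1794  0.732 ] 0.0009628502972786957
tgt [0.42192805 0.29372776 0.18418456] u [ 0.73190412 -0.13271423  0.66835865] n [-0.6576347   0.11924715  0.74383917]
t 9.45 row [59.68, -8.96, 16.67] [-41.92, -4.56, 11.47] dist cm 62.6 min rows 16.0
```

>>> servo_tool:
  plan:
    - [[2,0,0,0,0,0],[5,0,0,0,0,0],[9,-0.5,0,-2,0,0.5],[13,-1,0,-5,-0.5,1.4],[17,-2,0,-9,-1,2.5],[21,-3,0,-14,-1.5,4],[25,-4,0,-19,-2,5.2],[29,-5,1,-24,-2.6,6.6],[33,-6,2,-29,-3.1,8],[37,-6.5,3,-34,-3.7,9.3],[41,-7,4.5,-38,-4.1,10.4],[45,-7.5,6,-41,-4.4,11.2],[49,-8,8,-41.9,-4.6,11.5],[52.5,-8.4,10,-41.9,-4.6,11.5],[55.5,-8.7,12.5,-41.9,-4.6,11.5],[58,-8.9,14.5,-41.9,-4.6,11.5],[59.2,-9,16,-41.9,-4.6,11.5],[59.7,-9,16.7,-41.9,-4.6,11.5],[59.7,-9,16.7,-41.9,-4.6,11.5],[59.7,-9,16.7,-41.9,-4.6,11.5]]
  claw: 0

```text
time: 11.12
tool_pos: [0.4191, 0.2949, 0.1792]
tcp_rot: [1.923, 1.616, 0.607]
wrist_force: [-0.6, -1.0, 0.2]
width: 0.003
```

```bash
python3 - <<'E'
from h import *
s=bot.read_state();print(s['time'],s['tool_pos'],s['q'].round(3),s['joint_vel'].round(3),s['wrist_force'],s['torque'],s['width'])
c=wsnap('w10');t=snap('side','side10.png');np.savez('pics/side10.npz',**t)
p=[.5338,.2734,0,-.1794,.732];u,v,n=term(p[3],p[4]);o=np.array([p[0],p[1],.125]);rel(o-.045*u+.12*n,toolrot(u,v,n))
E
```

```text
11.1167 [0.41914746 0.29487728 0.17917143] [ 0.989 -0.159  2.325 -0.912  0.887  1.733] [-0.048 -0.075 -0.     0.004  0.044 -0.066] [-0.63545823 -1.03135757  0.19444739] [ 0.0391165   0.35017342 -0.01206573] 0.0026673859004739124
t 11.22 row [0.05, 0.2, -0.05] [-0.09, 0.16, 0.17] dist cm 0.2 min rows 1.0
```

View pics/w10.png

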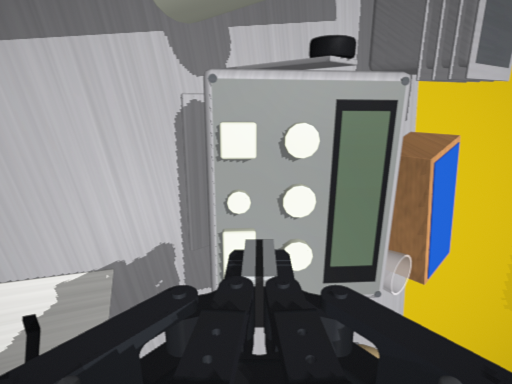

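View pics/side10.png

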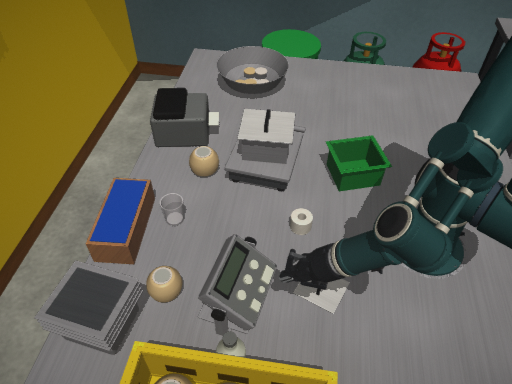

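```bash
cat > fit.py <<'E'
from h import *
from scipy.optimize import least_squares
def blobs(c,roi,th=165,mina=8):
    im=c['color'].astype(int);m=((im.min(2)>th)).astype(np.uint8);k=np.zeros_like(m);x0,y0,x1,y1=roi;k[y0:y1,x0:x1]=m[y0:y1,x0:x1]
    n,l,st,ce=cv2.connectedComponentsWithStats(k)
    return [(ce[i].round(2).tolist(),int(st[i,4])) for i in range(1,n) if st[i,4]>=mina]
E
python3 - <<'E'
from fit import *
print('w',blobs(load('w10'),(205,100,330,280),190,100))
for th in(130,150):
  print('t',blobs(load('top0'),(150,190,200,218),th,3)); print('s',blobs(load('side0'),(230,250,285,320),th,3))
E
```

```text
w [([238.01, 139.9], 1230), ([301.96, 140.15], 959), ([299.22, 201.14], 812), ([238.71, 202.25], 396), ([235.03, 241.73], 565), ([299.37, 255.14], 557)]
t [([159.5, 196.5], 32), ([172.23, 198.43], 35), ([184.91, 200.45], 33), ([159.55, 207.35], 40), ([171.93, 209.36], 14), ([184.62, 211.23], 79), ([165.64, 215.3], 140)]
s [([260.44, 250.56], 9), ([265.3, 252.35], 20), ([270.76, 254.89], 45), ([276.29, 255.74], 38), ([275.83, 294.98], 841), ([253.73, 264.16], 64), ([267.07, 274.24], 140), ([247.58, 278.75], 71), ([261.38, 288.97], 34), ([241.08, 294.53], 74), ([255.42, 304.75], 89)]
t [([159.61, 196.57], 23), ([172.18, 198.23], 22), ([184.83, 200.26], 23), ([159.63, 207.2], 30), ([171.88, 209.12], 8), ([184.74, 211.0], 65)]
s [([253.93, 263.98], 56), ([267.18, 274.17], 128), ([247.89, 278.89], 57), ([261.64, 288.79], 28), ([241.41, 294.38], 66), ([255.57, 304.78], 82)]
```

```bash
cat >> fit.py <<'E'
def K(name,p,nz=.026):
    u,v,n=term(p[2],p[3]);o=np.array([p[0],p[1],.125]);a,b=KEY[name];return o+a*u+b*v+nz*n
OBS=[('w10',dict(product=(238.01,139.9),one=(301.96,140.15),two=(299.22,201.14),zero=(238.71,202.25)),3.),
('top0',dict(one=(159.6,196.55),two=(172.2,198.3),three=(184.87,200.35),product=(159.6,207.25),zero=(171.9,209.2),print=(184.7,211.1)),1.),
('side0',dict(three=(253.9,264),print=(267.15,274.2),two=(247.8,278.85),zero=(261.6,288.85),one=(241.3,294.4),product=(255.5,304.8)),1.)]
def fit(obs,sig=1.):
    cs={o[0]:load(o[0]) for o in obs}
    def f(p): return np.concatenate([((proj(cs[o[0]],np.array([K(k,p) for k in o[1]]))-np.array(list(o[1].values())))/o[2]).ravel() for o in obs])
    r=least_squares(f,[.534,.273,-.18,.7]);return r
E
python3 - <<'E'
from fit import *
for obs in (OBS,OBS[:1],OBS[1:]):
    r=fit(obs);print(r.x.round(4),r.fun.reshape(-1,2).round(1).tolist())
E
```

```text
[ 0.536   0.2736 -0.182   0.6602] [[-0.1, -0.0], [-0.1, -0.1], [-0.1, -0.1], [-0.1, -0.2], [-0.1, -0.4], [-0.0, -0.2], [0.0, -0.3], [-0.1, -0.4], [0.1, -0.4], [-0.2, -0.4], [0.3, -0.1], [0.2, -0.2], [0.3, -0.1], [0.1, 0.1], [0.3, -0.0], [0.2, -0.1]]
[ 0.5358  0.2736 -0.181   0.6482] [[-0.0, 0.1], [0.0, -0.0], [0.0, 0.0], [-0.0, -0.0]]
[ 0.5359  0.2737 -0.1815  0.6652] [[-0.1, -0.4], [-0.1, -0.2], [-0.0, -0.3], [-0.1, -0.4], [0.1, -0.4], [-0.2, -0.4], [0.3, 0.0], [0.2, -0.1], [0.3, -0.0], [0.1, 0.2], [0.4, 0.1], [0.2, -0.0]]
```

```bash
cat >> fit.py <<'E'
PF=[.536,.2737,-.1815,.656]
def go(name,nz):
    u,v,n=term(PF[2],PF[3]);rel(K(name,PF,nz),toolrot(u,v,n))
def where():
    s=bot.read_state();u,v,n=term(PF[2],PF[3]);d=s['tool_pos']-np.array([PF[0],PF[1],.125])
    print('u,v,n mm',[round(float(d@x)*1000,1) for x in (u,v,n)],'F uvn',[round(float(s['wrist_force']@x),2) for x in (u,v,n)],'t',s['time'])
E
python3 - <<'E'
from fit import *
where();go('product',.045)
E
```

```text
u,v,n mm [-57.6, -1.5, 116.9] F uvn [-0.13, -0.61, -0.48] t 11.2167
t 11.22 row [4.77, -1.84, 7.06] [4.26, 0.09, 0.26] dist cm 8.7 min rows 3.0
```

>>> servo_tool:
  plan:
    - [[2,-0.8,0.5,2,0,0.1],[4,-1.6,2,4.3,0.1,0.3],[4.8,-1.85,4,4.3,0.1,0.3],[4.8,-1.85,6,4.3,0.1,0.3],[4.8,-1.85,7,4.3,0.1,0.3],[4.8,-1.85,7.1,4.3,0.1,0.3],[4.8,-1.85,7.1,4.3,0.1,0.3],[4.8,-1.85,7.1,4.3,0.1,0.3]]

```text
time: 11.88
tool_pos: [0.4624, 0.3338, 0.1182]
tcp_rot: [1.985, 1.65, 0.564]
wrist_force: [-0.4, 0.7, 0.8]
width: -0.001
```

```bash
python3 - <<'E'
from fit import *
where();go('product',.028)
c=wsnap('w11')
E
```

```text
u,v,n mm [-70.1, 45.9, 45.4] F uvn [0.13, 0.59, 0.94] t 11.8833
t 11.88 row [0.01, -0.09, 1.74] [0.01, -0.03, -0.13] dist cm 1.7 min rows 1.0
```

View pics/w11.png

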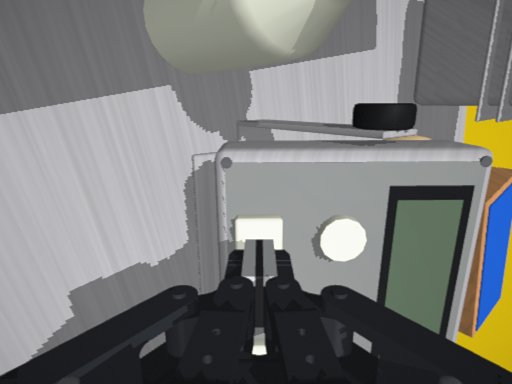

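>>> servo_tool:
  plan:
    - [[0,-0.05,0.6,0,0,0],[0,-0.1,1.2,0,0,0],[0,-0.1,1.6,0,0,0],[0,-0.1,1.8,0,0,0],[0,-0.1,1.9,0,0,0],[0,-0.1,1.9,0,0,0],[0,-0.1,1.9,0,0,0]]

```text
time: 12.52
tool_pos: [0.4729, 0.3322, 0.1025]
tcp_rot: [1.985, 1.651, 0.564]
wrist_force: [-0.2, 0.9, 0.2]
width: -0.002
```

```bash
python3 - <<'E'
from fit import *
where();go('product',.021)
E
```

```text
u,v,n mm [-71.3, 46.2, 26.5] F uvn [-0.19, 0.83, 0.4] t 12.5167
t 12.52 row [-0.02, 0.03, 0.55] [0.01, -0.04, -0.11] dist cm 0.5 min rows 1.0
```

Slowly into the key.

>>> servo_tool:
  plan:
    - [[0,0,0.1,0,0,0],[0,0,0.2,0,0,0],[0,0,0.3,0,0,0],[0,0,0.4,0,0,0],[0,0,0.5,0,0,0],[0,0,0.55,0,0,0],[0,0,0.55,0,0,0],[0,0,0.55,0,0,0]]

```text
time: 13.18
tool_pos: [0.4761, 0.3318, 0.0984]
tcp_rot: [1.985, 1.65, 0.564]
wrist_force: [-6.0, -0.1, 5.5]
width: -0.003
```

```bash
python3 - <<'E'
from fit import *
where()
E
```

```text
u,v,n mm [-71.2, 46.3, 21.3] F uvn [-1.31, -1.19, 7.97] t 13.1833
```

>>> servo_tool:
  plan:
    - [[0,0,-0.3,0,0,0],[0,0,-0.8,0,0,0],[0,0,-1.5,0,0,0],[0,0,-2.2,0,0,0],[0,0,-2.5,0,0,0],[0,0,-2.5,0,0,0]]

```text
time: 13.68
tool_pos: [0.461, 0.3352, 0.1194]
tcp_rot: [1.985, 1.651, 0.567]
wrist_force: [0.0, -0.6, -0.6]
width: -0.0
```

```bash
python3 - <<'E'
from fit import *
where();go('three',.045)
E
```

```text
u,v,n mm [-70.6, 47.0, 47.3] F uvn [-0.26, -0.63, -0.59] t 13.6833
t 13.68 row [-9.29, 4.59, 0.21] [0.06, -0.16, -0.16] dist cm 10.4 min rows 3.0
```

>>> servo_tool:
  plan:
    - [[-2,1,0,0,0,0],[-4.5,2.3,0,0,0,0],[-7,3.5,0,0,0,0],[-8.6,4.3,0.1,0,0,0],[-9.3,4.6,0.2,0,0,0],[-9.3,4.6,0.2,0,0,0],[-9.3,4.6,0.2,0,0,0]]

```text
time: 14.27
tool_pos: [0.4813, 0.2369, 0.1456]
tcp_rot: [1.986, 1.65, 0.568]
wrist_force: [-0.8, -0.3, -0.4]
width: -0.001
```

```bash
python3 - <<'E'
from fit import *
where();go('three',.026)
c=wsnap('w12')
E
```

```text
u,v,n mm [-24.8, -46.0, 45.0] F uvn [-0.83, -0.41, 0.1] t 14.2667
t 14.27 row [-0.0, -0.02, 1.9] [0.06, -0.17, -0.22] dist cm 1.9 min rows 1.0
```

View pics/w12.png

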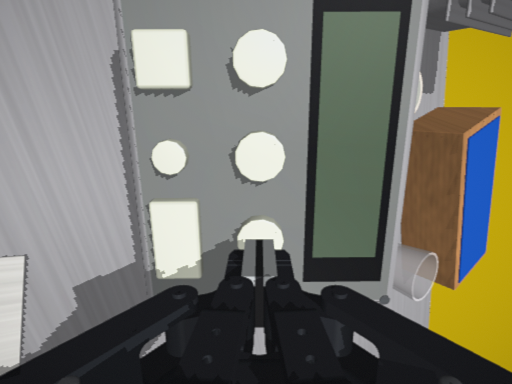

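>>> servo_tool:
  plan:
    - [[0,0,0.6,0,0,0],[0,0,1.2,0,0,0],[0,0,1.6,0,0,0],[0,0,1.8,0,0,0],[0,0,1.9,0,0,0],[0,0,2.0,0,0,0],[0,0,2.1,0,0,0],[0,0,2.2,0,0,0],[0,0,2.3,0,0,0],[0,0,2.4,0,0,0],[0,0,2.45,0,0,0],[0,0,2.45,0,0,0],[0,0,2.45,0,0,0]]

```text
time: 15.4
tool_pos: [0.4956, 0.2349, 0.1261]
tcp_rot: [1.986, 1.651, 0.568]
wrist_force: [-7.9, 0.7, 3.8]
width: 0.002
```

```bash
python3 - <<'E'
from fit import *
where()
E
```

```text
u,v,n mm [-25.2, -45.5, 20.8] F uvn [-3.97, -0.7, 7.86] t 15.4
```

>>> servo_tool:
  plan:
    - [[0,0,-0.3,0,0,0],[0,0,-0.8,0,0,0],[0,0,-1.5,0,0,0],[0,0,-2.2,0,0,0],[0,0,-2.5,0,0,0],[0,0,-2.5,0,0,0]]

```text
time: 15.9
tool_pos: [0.4808, 0.2381, 0.1473]
tcp_rot: [1.985, 1.65, 0.571]
wrist_force: [-0.2, 0.7, 0.2]
width: 0.002
```

```bash
python3 - <<'E'
from fit import *
where();go('one',.045)
E
```

```text
u,v,n mm [-24.3, -44.9, 46.8] F uvn [-0.12, 0.7, 0.3] t 15.9
t 15.9 row [9.09, -0.1, 0.23] [0.12, -0.29, -0.23] dist cm 9.1 min rows 3.0
```

>>> servo_tool:
  plan:
    - [[2,0,0,0,0,0],[4.5,0,0,0,0,0],[6.8,-0.1,0,0,0,0],[8.4,-0.1,0.1,0,0,0],[9.1,-0.1,0.2,0,0,0],[9.1,-0.1,0.2,0,0,0],[9.1,-0.1,0.2,0,0,0]]

```text
time: 16.48
tool_pos: [0.4974, 0.3271, 0.1452]
tcp_rot: [1.985, 1.65, 0.569]
wrist_force: [0.0, -0.2, 0.4]
width: 0.002
```

```bash
python3 - <<'E'
from fit import *
where();go('one',.026)
c=wsnap('w13')
E
```

```text
u,v,n mm [-25.4, 45.5, 45.0] F uvn [0.25, -0.21, 0.25] t 16.4833
t 16.48 row [0.04, 0.04, 1.9] [0.09, -0.22, -0.19] dist cm 1.9 min rows 1.0
```

View pics/w13.png

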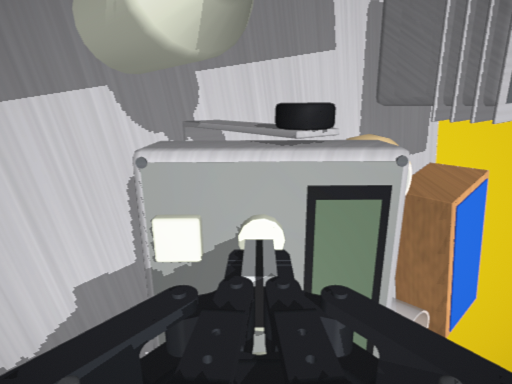

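Fingertip centred on key 1 (261,238).

>>> servo_tool:
  plan:
    - [[0,0,0.6,0,0,0],[0,0,1.2,0,0,0],[0,0,1.6,0,0,0],[0,0,1.8,0,0,0],[0,0,1.9,0,0,0],[0,0,2.0,0,0,0],[0,0,2.1,0,0,0],[0,0,2.2,0,0,0],[0,0,2.3,0,0,0],[0,0,2.4,0,0,0],[0,0,2.45,0,0,0],[0,0,2.45,0,0,0],[0,0,2.45,0,0,0]]

```text
time: 17.62
tool_pos: [0.5116, 0.3236, 0.1259]
tcp_rot: [1.985, 1.649, 0.568]
wrist_force: [-6.8, -3.4, 5.3]
width: 0.002
```

```bash
python3 - <<'E'
from fit import *
where()
E
```

```text
u,v,n mm [-25.6, 44.7, 20.8] F uvn [-1.57, -4.53, 7.87] t 17.6167
```

>>> servo_tool:
  plan:
    - [[0,0,-0.3,0,0,0],[0,0,-0.8,0,0,0],[0,0,-1.5,0,0,0],[0,0,-2.2,0,0,0],[0,0,-2.5,0,0,0],[0,0,-2.5,0,0,0]]

```text
time: 18.12
tool_pos: [0.4967, 0.3272, 0.147]
tcp_rot: [1.985, 1.649, 0.571]
wrist_force: [0.2, 0.7, -0.6]
width: -0.002
```

```bash
python3 - <<'E'
from fit import *
where();go('print',.045)
E
```

```text
u,v,n mm [-24.9, 45.6, 47.0] F uvn [-0.3, 0.69, -0.47] t 18.1167
t 18.12 row [-9.18, -4.57, 0.14] [0.15, -0.28, -0.25] dist cm 10.3 min rows 3.0
```

>>> servo_tool:
  plan:
    - [[-2,-1,0,0,0,0],[-4.5,-2.3,0,0,0,0],[-7,-3.5,0,0,0,0],[-8.6,-4.3,0.1,0,0,0],[-9.2,-4.6,0.1,0,0,0],[-9.2,-4.6,0.1,0,0,0],[-9.2,-4.6,0.1,0,0,0]]

```text
time: 18.7
tool_pos: [0.4455, 0.2442, 0.1183]
tcp_rot: [1.985, 1.649, 0.573]
wrist_force: [-0.2, 1.1, 0.8]
width: 0.003
```

```bash
python3 - <<'E'
from fit import *
where();go('print',.026)
c=wsnap('w14')
E
```

```text
u,v,n mm [-70.4, -45.3, 45.7] F uvn [0.18, 1.02, 0.84] t 18.7
t 18.7 row [-0.08, -0.06, 1.97] [0.2, -0.37, -0.28] dist cm 2.0 min rows 1.0
```

View pics/w14.png

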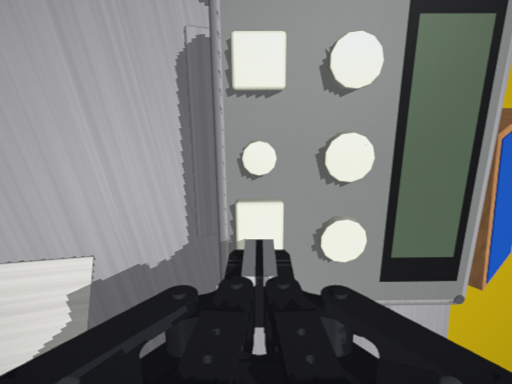

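Fingertip centred on the print key (259,240).

>>> servo_tool:
  plan:
    - [[-0.05,0,0.6,0,0,0],[-0.1,-0.05,1.2,0,0,0],[-0.1,-0.05,1.6,0,0,0],[-0.1,-0.05,1.8,0,0,0],[-0.1,-0.05,1.95,0,0,0],[-0.1,-0.05,2.05,0,0,0],[-0.1,-0.05,2.15,0,0,0],[-0.1,-0.05,2.25,0,0,0],[-0.1,-0.05,2.35,0,0,0],[-0.1,-0.05,2.45,0,0,0],[-0.1,-0.05,2.5,0,0,0],[-0.1,-0.05,2.5,0,0,0],[-0.1,-0.05,2.5,0,0,0]]

```text
time: 19.83
tool_pos: [0.4602, 0.2413, 0.0987]
tcp_rot: [1.986, 1.649, 0.574]
wrist_force: [-8.2, -0.1, 5.0]
width: -0.0
```

```bash
python3 - <<'E'
from fit import *
where()
E
```

```text
u,v,n mm [-70.5, -45.5, 21.1] F uvn [-3.34, -1.58, 8.94] t 19.8333
```

Released next, backing well off, then a final look.

>>> servo_tool:
  plan:
    - [[0,0,-0.3,0,0,0],[0,0,-0.8,0,0,0],[0,0,-1.5,0,0,0],[0,0,-2.5,0,0,0],[0,0,-4,0,0,0],[0,0,-6,0,0,0],[0,0,-8.5,0,0,0],[0,0,-10,0,0,0],[0,0,-10,0,0,0],[0,0,-10,0,0,0],[0,0,-10,0,0,0]]

```text
time: 20.75
tool_pos: [0.3996, 0.2516, 0.1775]
tcp_rot: [1.985, 1.649, 0.574]
wrist_force: [-0.4, -0.6, 0.7]
width: -0.001
```

```bash
python3 - <<'E'
from fit import *
where()
c=wsnap('w15')
for n in('top','side'):
    t=snap(n,n+'15.png');np.savez('pics/'+n+'15.npz',**t)
print('w',blobs(c,(180,60,360,300),190,100))
b=load('side15')
print('s',blobs(b,(230,250,285,320),150,3))
im=cv2.imread('pics/side15.png');cv2.imwrite('pics/side15c.png',cv2.resize(im[90:200,200:330],None,fx=5,fy=5,interpolation=cv2.INTER_CUBIC))
# lid: top view rectangle at z=.183
t=load('top15');g=t['color'].min(2);m=(g>165).astype(np.uint8);m[:150]=0;m[230:]=0;m[:,:285]=0;m[:,365:]=0
n_,l,st,ce=cv2.connectedComponentsWithStats(m);i=1+st[1:,4].argmax()
cn=cv2.findContours((l==i).astype(np.uint8),cv2.RETR_EXTERNAL,cv2.CHAIN_APPROX_NONE)[0][0];rep(t,cv2.boxPoints(cv2.minAreaRect(cn)),.183)
E
```

```text
u,v,n mm [-71.2, -46.4, 121.0] F uvn [0.19, -0.64, 0.74] t 20.75
w [([259.47, 75.46], 1148), ([325.45, 74.28], 968), ([322.43, 139.67], 918), ([259.47, 140.32], 435), ([260.01, 199.2], 1802), ([319.44, 199.96], 782)]
s [([253.93, 263.98], 56), ([267.14, 274.18], 127), ([247.89, 278.89], 57), ([261.74, 288.78], 27), ([241.46, 294.43], 65), ([255.57, 304.78], 82)]
[[0.6091, -0.1878], [0.616, -0.3482], [0.445, -0.3507], [0.4383, -0.1925]] [ 0.5271 -0.2698  0.183 ] [0.1606 0.171  0.1584 0.1708] [ -87.54 -179.18   92.41    1.57]
```

View pics/side15c.png

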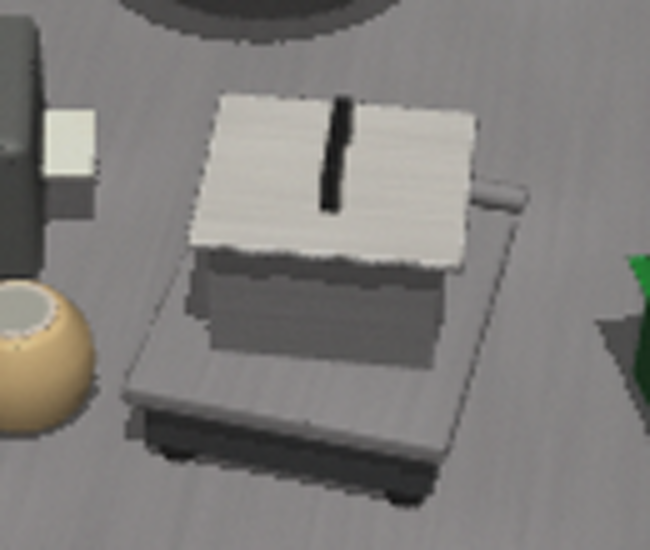

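View pics/top15.png

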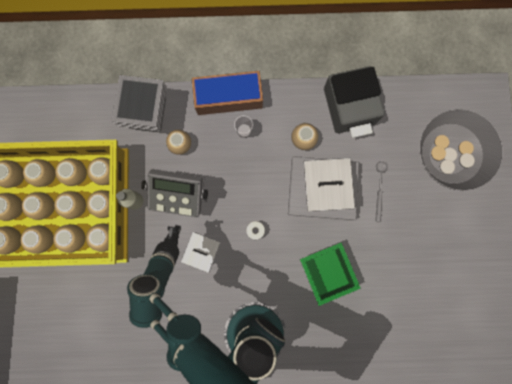

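View pics/w15.png

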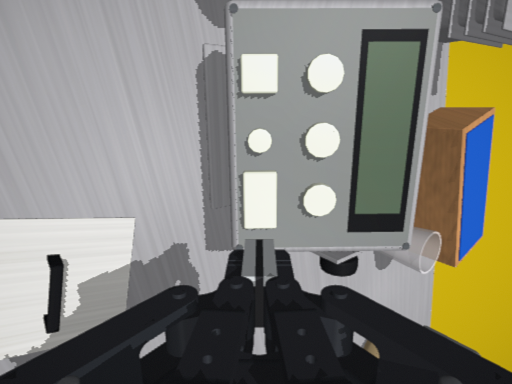

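```bash
python3 - <<'E'
from workcell import finish_job
print(finish_job())
E
```

```text
the job is handed in; nothing more can be done
None
```

The lid is on the pan and product 31 is booked; I handed the job in with the arm clear at about 21 s of the 72 s.

**Lid:** I took the larger light lid (measured 172 x 159 mm) and lowered it onto the grey pan on the scale.
- It met the rim at the expected seated height, with the TCP at 0.201 m.
- Afterwards the wrist camera showed its plate lying square and level over the pan: centre (0.529, -0.270), turned 1.8°, against (0.530, -0.2705) and 1.75° measured for the pan.
- The side picture shows no gap.

**Keys:** I pressed product, 3, 1 and print in that order, each along the face normal.
- The face tilt came out at about 0.66 rad. The wrist view alone gave 0.65, and the top and side views gave 0.665.
- Each key went down about 5 mm, to n = 20.8 to 21.3 mm, with 8 to 9 N along the normal. That is past the 4 N at the stop and well under 25 N.
- In the last pictures all six keys are up. In the side view they sit within about 0.1 pixel of where they started, so the head did not tilt.

**Disagreements:**
- The top camera placed the lid centre about 2 mm from the wrist camera's value, which is within the stated calibration.
- Sizes measured by camera came out 1 to 1.5% small.
- The key stops were judged from travel and force, because key registration is not reported.

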